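# Load the blast cabinet's tray and push it in through the dust flap

## Robot

A 6-joint arm with a two-finger parallel gripper is mounted at the origin on a cart in front of the work surface, level with it; the furniture and walls round the work are solid. World frame = base frame: x ahead of the robot, y to its left, z up, the work surface at z = 0. Lengths are in m, angles in rad, forces in N, time in s.
With the tool pointing down it reaches from about 0.275 to 0.825 m from the base axis. Payload 4.9 kg.
Tool frame: the origin (TCP) lies midway between the tips of the shut fingers; the grasp point (between the pads) lies 19 mm behind it; z points along the fingers, y is the direction in which the jaws open and shut (so a half turn about z gives the same grasp; the last joint's range is limited). The gripper opens to 85 mm and grips with 20 to 120 N. Pads are 22 mm wide; open, the fingers measure 114 mm over their backs; the gripper's body (76 mm by 85 mm) begins 54 mm behind the grasp point. The pads swing forward as they close: fully open they stand 13 mm farther back than shut.
Start: joints at [-1.417, 0.326, -0.193, 1.052, 0, 1.437], TCP at [0.156, -0.527, 0.231] pointing down, gripper open.
Joint ranges: [-2.65, 2.65], [-0.97, 1.79], [-1.3, 1.35], [-1.93, 2.1], [-1.47, 1.37], [-3.14, 3.14]. Speed limits (rad/s): [2.57, 2.57, 3.14, 3.14, 3.14, 3.14].

## Interface

Orientations are given as a unit quaternion [w, x, y, z].
In Python, from rig import env gives the robot as it stands. The module is installed in compiled form; this text tells all that it offers.
- The arm moves only by the shell command python3 -m pendant 'ROWS' [OPENING] [FORCE]. ROWS is text: rows parted by semicolons, each of 6 numbers parted by spaces: the shift along the tool's x, y, z in units of 30 mm (1.0 is 30 mm), then the turn, a rotation vector about the tool's x, y, z in units of 5 degrees (1.0 is 5 degrees). A call has 1 to 8 rows; each row is the pose to reach, as a shift and turn from the pose commanded when the call began, along the tool's axes at that moment; what a row does not reach only later rows make up. A row lasts 1/8 s, in which the tool goes at most 62.5 mm and 10.7 degrees, less where a joint would pass 70% of its speed; a pose out of reach is approached as far as the arm can. A call with a gripper value outside its range is refused whole. OPENING is the opening, from -1 (shut) to 1 (fully open), set as the call begins (- or left out, the last holds). The fingers move at their own pace and stop on an object; FORCE is the grip in N (left out, the last holds). Time passes only in rows, so rows that repeat a pose let the fingers close. It gives the time, the measured TCP pose, the force and the opening at its end, in the units of the state.
- env.read_state(): the state, without advancing time (a new reading comes with each control period).
- env.camera(name): name is "side" or "top"; returns a dict with "color" (480x640x3 uint8, red, green, blue), "intrinsics" (3x3 intrinsics, pixels), "cam_to_world" (4x4, takes a point from camera to world coordinates). Camera axes: x right, y down, z forward; pixel columns grow to the right and rows downward; lengths in m; the calibration is good to about 2 mm. A picture is of the moment at which its call begins. There is no depth.
- env.sign_off(): hands the job in, once; it reports no verdict.
Trained networks look in a picture, given as the dict that the camera call returned (one of the last four; its "shot" number tells which), for a name from the list of things; names that differ only in an ending like _2 or _b are one class to them, and where a whole thing is asked for, a point or a joint stands for the part that bears it (a point fixed in the world has none). Each returns a list of dicts, best first, with "conf" (0 to 1); they miss things now and then, are a little off and sometimes report something else, mostly with a low value. They report only what shows in the picture. A call takes as long as a camera call.
- env.boxes_of(picture, name): "position" ([x, y, z] in m, in the coordinates of the camera as it stood for that picture, good to about 4 mm: the middle of the surface that is visible of it).
- env.masks_of(picture, name): "mask" (480x640 bool, what is visible of it).
- env.place_of(picture, name): "position" ([x, y, z] in m, in the coordinates of the camera as it stood for that picture, good to about 4 mm: a listed point, or the origin of a listed thing).
The state is a dict: "t": time; "qpos": joint angles; "joint_velocities": joint speeds; "joint_torque": joint torques, N m; "position": TCP position; "tool_rot": TCP orientation; "force": force on the tool from outside, world axes, zero at the start; "moment": the same for the moment, N m; "grip_width": opening from 0.0 (shut) to 1.0 (fully open).
Only numpy, scipy, OpenCV 4.12 (cv2) and the standard library are available. Lean on these libraries where they do the work, as an engineer would, in place of code of your own. Each camera call takes 0.05 s, during which the arm holds its last target. There are 200 camera calls.

## Task

Lay the big bolt and the flat bar offcut flat and side by side in the tray on the blast cabinet's loading shelf, then push the loaded tray along its guides through the spring flap until it is completely inside the cabinet, push bar and all, and the flap has swung shut behind it. The cabinet's tall front stands over the mouth, so reach in at a slant. Leave the oil bottle, the tin and the pliers where they are.

Things in the scene. Friction and masses are not known exactly. Their poses are not given: they have to be found in the camera images.
- blast_box: grey sheet-metal blast cabinet, fixed; place and yaw vary. Origin: middle of its mouth in the closed flap's plane, on the bench; +x leads in, +y to the left looking in. A 6 mm floor plate (top z = 0.006) runs from x = -0.250 (open loading shelf) to the inside back wall at x = 0.217; guide rails 158 mm apart, up to z = 0.019, from x = -0.245. Housing 196 mm wide, 216 mm high
- lintel (a point): middle of the upper front edge of the mouth's lintel (x = -0.004, z = 0.098 of blast_box; same axes). The mouth below is 160 mm wide, clear up to z = 0.086 once the flap is up. 34 mm behind this edge the housing's front wall rises to z = 0.212, so a gripper body cannot follow upright fingers in: lean the tool back 25 to 45 degrees, tips leading in
- flap (a joint): spring flap in the mouth: 152 mm wide, 3 mm thick steel plate with rubber lower edge, hinged along its top at x = 0, z = 0.080 of blast_box, reaching down to z = 0.010, with a cut-out 52 mm wide, up to z = 0.044, for the push bar. 0 = hanging shut; grows as it swings inward and up (1.5 rad at most); never outward. A weak spring (1 to 3 N at the tray) shuts it when nothing stands under it
- tray_mid (a point): centre, half-way up (14 mm), of the loose aluminium tray: 140 mm long (its x), 150 wide (its y), 28 high, walls and floor 3 mm, 0.35 to 0.7 kg. It stands on the loading shelf between the rails, 4 mm play each side, x along the cabinet's x, front wall 25 to 55 mm short of the flap. Its rims hold the flap up until the back wall is about 53 mm past the mouth
- push_end (a point): middle of the end face of the tray's push bar, 120 mm behind tray_mid (tray's -x), 10 mm above the tray's underside. The bar is 26 mm wide, 20 mm high and sticks out 50 mm from the middle of the tray's back wall, low down; push on this face. When it is inside the flap's plane the flap drops shut around it
- bolt_mid (a point): centre of the large hexagon-head steel bolt, lying on the bench: 81 mm long (its y), 29 mm wide (its x) at the head, 26 mm high, 0.16 kg; the point is half-way up and half-way along. Lies at either side of the loading shelf at any yaw
- bar_mid (a point): centre of the pale flat bar offcut, lying on the bench: 120 mm long (its y), 30 mm wide (its x), 8 mm high, 0.22 kg; the point is half-way up. Lies at the other side of the loading shelf at any yaw.
- oil_bottle: blue bottle with a pointed spout, 66 mm diameter, 203 mm tall, standing loose; origin at the middle of its underside. A bystander.
- tin: open brass-coloured tin, 70 mm diameter, 75 mm tall, standing loose; origin at the middle of its underside. A bystander; it and the bottle may swap places.
- pliers: blue-handled combination pliers lying flat, 177 mm long (its y), 58 mm wide, 14 mm high; origin at the middle of the underside. A bystander.

How it is judged:
By the outcome, as a careful person would: the job done as asked, in the order asked, and still so for the second after the job is handed in, with the robot touching nothing.
It also fails if it takes over 72 s, if anything falls off the work surface, if the arm or the gripper's body presses on something with over 40 N, if the wrist force passes 120 N, or if a joint passes its speed limit or range.

## Working session

There is one attempt and no reset: what is moved stays moved. The work goes in short steps, Python scripts to look and compute and a shell command to move; the robot and the scene stay as the last step left them, time stands still between calls to the robot, and variables do not carry over. Pictures are saved under pics/ and viewed, about 8 in all and at most 12, crops included, and the job is handed in when it is done.

```bash
mkdir -p pics; cat > h.py <<'E'
import numpy as np, cv2
from rig import env
from scipy.spatial.transform import Rotation as R
def w(c,p): return (c["cam_to_world"]@np.r_[p,1])[:3]
def proj(c,P):
    q=np.linalg.inv(c["cam_to_world"])@np.r_[P,1]; u=c["intrinsics"]@q[:3]; return u[:2]/u[2]
def onplane(c,uv,z):
    d=c["cam_to_world"][:3,:3]@np.linalg.solve(c["intrinsics"],np.r_[uv,1]); o=c["cam_to_world"][:3,3]
    return o+d*(z-o[2])/d[2]
def pose():
    s=env.read_state(); q=s["tool_rot"]; return np.array(s["position"]),R.from_quat(np.r_[q[1:],q[0]])
def go(P,Rt):
    p,r=pose(); d=r.inv().apply(np.array(P)-p)/0.03; t=(r.inv()*Rt).as_rotvec(degrees=True)/5
    return np.round(d,2),np.round(t,2)
E
python3 - <<'E'
from h import *
for n in ["side","top"]:
    c=env.camera(n); cv2.imwrite(f"pics/{n}0.png",c["color"][...,::-1])
    print(n,c["cam_to_world"][:3].round(3).tolist(), c["intrinsics"][0,0])
    for k in ["blast_box","lintel","tray_mid","push_end","bolt_mid","bar_mid","oil_bottle","tin","pliers"]:
        print(k,[(w(c,d["position"]).round(4).tolist(),round(d["conf"],2)) for d in env.place_of(c,k)[:2]])
    for k in ["bolt_mid","bar_mid","tray_mid"]:
        for d in env.masks_of(c,k)[:1]:
            m=d["mask"].astype(np.uint8); r=cv2.minAreaRect(cv2.findNonZero(m)); b=cv2.boxPoints(r)
            print(k,d["conf"],m.sum(),r,[onplane(c,x,{'bolt_mid':.013,'bar_mid':.008,'tray_mid':.034}[k]).round(4)[:2].tolist() for x in b])
print(pose()[0],pose()[1].as_matrix().round(3).tolist())
E
```

```text
side [[0.992, 0.098, -0.084, 0.702], [0.129, -0.782, 0.61, -0.857], [-0.006, -0.616, -0.788, 1.109]] 453.9952519127052
blast_box [([0.6755, -0.0127, 0.0034], 0.85), ([0.6711, -0.0091, 0.0951], 0.37)]
lintel [([0.6724, -0.0117, 0.0981], 0.84)]
tray_mid [([0.5745, 0.0024, 0.0199], 0.56)]
push_end [([0.4589, 0.0133, 0.0159], 0.87)]
bolt_mid [([0.4971, -0.3171, 0.0089], 0.5)]
bar_mid [([0.4736, 0.301, 0.0062], 0.62)]
oil_bottle [([0.7099, 0.2977, -0.003], 0.74)]
tin [([0.6917, -0.314, 0.0022], 0.76)]
pliers [([0.5004, -0.5312, 0.0027], 0.96)]
bolt_mid 0.5 196 ((270.1000061035156, 327.29998779296875), (9.391485214233398, 30.857738494873047), 26.56505012512207) [[0.4712, -0.3568], [0.4914, -0.2721], [0.5165, -0.2818], [0.4954, -0.3656]]
bar_mid 0.55 237 ((299.51898193359375, 168.67758178710938), (33.17794418334961, 7.164086818695068), 3.3664605617523193) [[0.4193, 0.2774], [0.4143, 0.3134], [0.5318, 0.3179], [0.5352, 0.282]]
tray_mid 0.97 2195 ((309.6351623535156, 233.689208984375), (62.63601303100586, 43.894527435302734), 9.462321281433105) [[0.4633, -0.0818], [0.4537, 0.09], [0.6529, 0.0
[... 554 characters left out ...]
 -0.0034], 0.79)]
bolt_mid 0.67 181 ((395.7253112792969, 269.0536804199219), (28.118732452392578, 7.736125946044922), 13.392498016357422) [[0.4919, -0.278], [0.5133, -0.2832], [0.4952, -0.3607], [0.4738, -0.3554]]
bar_mid 0.76 426 ((179.59584045410156, 275.3961486816406), (41.12711715698242, 10.671466827392578), 87.70938873291016) [[0.531, 0.3163], [0.5324, 0.2857], [0.4153, 0.2777], [0.414, 0.3081]]
tray_mid 0.86 2831 ((282.7588806152344, 248.29042053222656), (53.493927001953125, 68.04511260986328), 6.009005546569824) [[0.4623, 0.0848], [0.6539, 0.0676], [0.6384, -0.0836], [0.4473, -0.0647]]
[ 0.15612992 -0.52738653  0.23127198] [[0.959, 0.284, 0.0], [0.284, -0.959, 0.0], [0.0, -0.0, -1.0]]
```

View pics/top0.png

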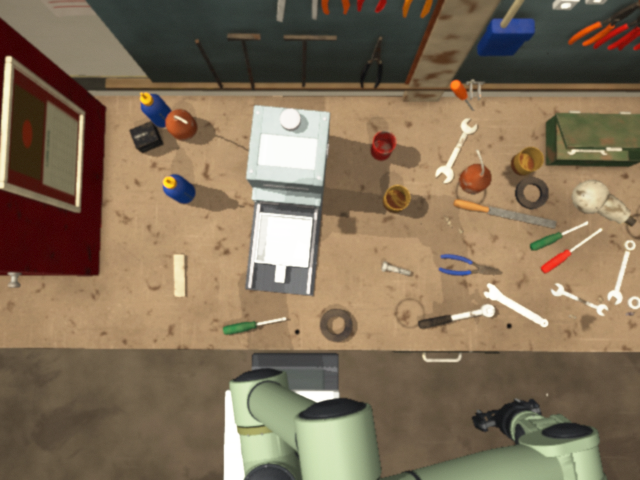

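View pics/side0.png

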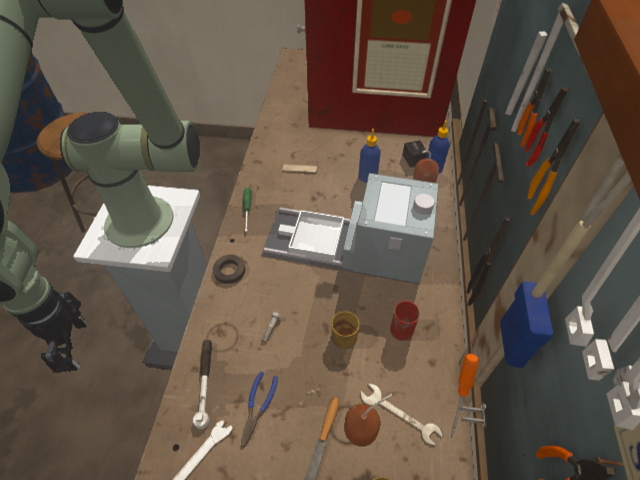

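The top and side views show the cabinet in the middle, yawed about -6°, with the tray on its shelf (top px 285,245). The bolt is on the right (top px 397,268, head toward +y) and the bar on the left (top px 180,275). The two views agree on position to about 4 mm, and on heights of 13, 6 and 20 mm.

```bash
cat >> h.py <<'E'
B=np.array([.6757,-.0112,0]); YAW=-6.0   # cabinet
def down(ydeg): return R.from_euler('z',ydeg,degrees=True)*R.from_matrix(np.array([[0,1,0],[1,0,0],[0,0,-1]]).T) if 0 else R.from_matrix(np.column_stack([np.cross(yv(ydeg),[0,0,-1]),yv(ydeg),[0,0,-1]]))
def yv(d): return np.array([np.cos(np.radians(d)),np.sin(np.radians(d)),0])
def cab(x,y,z): return B+x*yv(YAW)+y*yv(YAW+90)+[0,0,z]
E
python3 -c "
from h import *
print(go([.4958,-.3115,.07],down(-13.3)))"
```

```text
(array([12.9 , -3.69,  5.38]), array([  0.  ,  -0.  , -12.04]))
```

```bash
python3 -m pendant '12.9 -3.7 5.4 0 0 -12;12.9 -3.7 5.4 0 0 -12;12.9 -3.7 5.4 0 0 -12;12.9 -3.7 5.4 0 0 -12;12.9 -3.7 5.4 0 0 -12;12.9 -3.7 5.4 0 0 -12;12.9 -3.7 5.4 0 0 -12;12.9 -3.7 5.4 0 0 -12' 0.2 40; python3 -c "
from h import *
print(go([.4958,-.3115,.003],down(-13.3)), pose()[0])"
```

```text
t: 2.3
position: [0.4974, -0.3079, 0.0673]
tool_rot: [-0.001, 0.784, 0.621, 0.0]
force: [-0.3, -0.0, -0.1]
grip_width: 0.603
(array([-0.13, -0.02,  2.14]), array([-0.02, -0.02,  0.02])) [ 0.4974335  -0.30789776  0.06731086]
```

```bash
python3 -m pendant '-0.1 0 1 0 0 0;-0.1 0 1.8 0 0 0;-0.1 0 2.1 0 0 0;-0.1 0 2.1 0 0 0'; python3 -m pendant '0 0 0 0 0 0;0 0 0 0 0 0;0 0 0 0 0 0;0 0 0 0 0 0;0 0 0 0 0 0;0 0 0 0 0 0' -1 50;  python3 -m pendant '0 0 -1 0 0 0;0 0 -2.5 0 0 0;0 0 -2.5 0 0 0'; python3 - <<'E'
from h import *
print(go(cab(-.104,-.032,.09),down(84)),pose()[0])
c=env.camera("side"); u=proj(c,pose()[0]).astype(int); print(u)
cv2.imwrite("pics/g1.png",cv2.resize(c["color"][u[1]-60:u[1]+60,u[0]-80:u[0]+80,::-1],None,fx=4,fy=4))
E
```

```text
t: 2.8
position: [0.4944, -0.3144, 0.0063]
tool_rot: [-0.0, 0.786, 0.619, -0.0]
force: [0.5, 0.9, 0.7]
grip_width: 0.597
t: 3.55
position: [0.4954, -0.3147, 0.0078]
tool_rot: [0.001, 0.785, 0.619, -0.0]
force: [-1.2, 0.3, 6.3]
grip_width: 0.266
t: 3.92
position: [0.4976, -0.3161, 0.0854]
tool_rot: [0.004, 0.785, 0.619, 0.001]
force: [0.3, -0.5, -1.6]
grip_width: 0.259
(array([ 9.76,  0.1 , -0.19]), array([  0.03,   0.1 , -19.5 ])) [ 0.49758281 -0.31605047  0.08537   ]
[269 312]
```

View pics/g1.png

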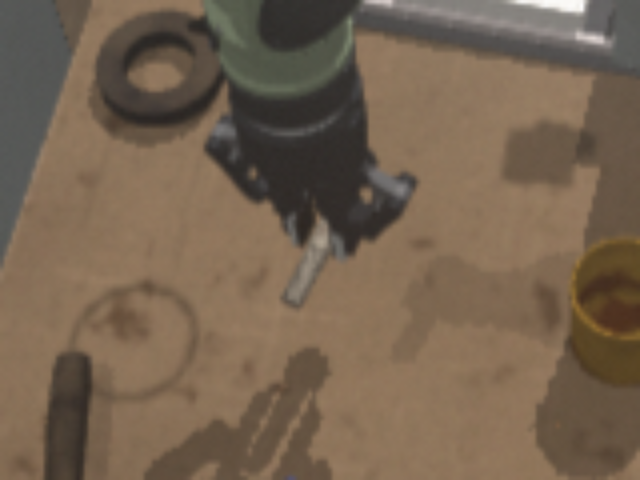

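The bolt is held across its shank (crop px 310,260), with the shaft pointing away. Carrying it to the tray.

```bash
python3 -m pendant '5 0 -0.2 0 0 -10;9.7 0 -0.2 0 0 -19.4;9.7 0 -0.2 0 0 -19.4;9.7 0 -0.2 0 0 -19.4;9.7 0 -0.2 0 0 -19.4;9.7 0 -0.2 0 0 -19.4;9.7 0 -0.2 0 0 -19.4;9.7 0 -0.2 0 0 -19.4'; python3 -m pendant '0 0 0 0 0 0;0 0 0 0 0 0;0 0 0 0 0 0;0 0 0 0 0 0'
python3 -c "
from h import *
print(go(cab(-.108,-.031,.018),down(84)), pose()[0])"
```

```text
t: 4.97
position: [0.5618, -0.0305, 0.0857]
tool_rot: [-0.001, 0.149, 0.989, 0.0]
force: [0.3, -0.2, -0.7]
grip_width: 0.263
t: 5.48
position: [0.563, -0.0311, 0.0872]
tool_rot: [-0.0, 0.153, 0.988, -0.0]
force: [0.1, 0.2, -1.2]
grip_width: 0.261
(array([-0.06,  0.03,  2.31]), array([-0.  , -0.  , -2.32])) [ 0.56296366 -0.03114537  0.08722385]
```

```bash
python3 -m pendant '0 0 0 0 0 -2.3;0 0 0 0 0 -2.3;-0.05 0 1 0 0 -2.3;-0.05 0 2 0 0 -2.3;-0.05 0 2.2 0 0 -2.3;-0.05 0 2.3 0 0 -2.3;-0.05 0 2.3 0 0 -2.3;-0.05 0 2.3 0 0 -2.3'; python3 -m pendant '0 0 0 0 0 0;0 0 0 0 0 0;0 0 0 0 0 0;0 0 0 0 0 0' 0 50;python3 -m pendant '0 0 -1 0 0 0;0 0 -3 0 0 0;0 0 -5 0 0 0;0 0 -5 0 0 0'; python3 -c "
from h import *
p=pose();print(p[0],go([.473,.2985,.08],down(93.2)),go([.473,.2985,.08],down(-86.8)))"
```

```text
t: 6.48
position: [0.5653, -0.0317, 0.0193]
tool_rot: [0.001, 0.053, 0.999, -0.0]
force: [0.5, 0.2, -1.6]
grip_width: 0.259
t: 6.98
position: [0.5645, -0.0315, 0.0183]
tool_rot: [0.0, 0.053, 0.999, 0.0]
force: [0.0, 0.5, -0.6]
grip_width: 0.499
t: 7.48
position: [0.5681, -0.0322, 0.1736]
tool_rot: [0.005, 0.053, 0.999, -0.001]
force: [0.5, 0.7, -0.5]
grip_width: 0.501
[ 0.56812666 -0.03217631  0.17361737] (array([ 4.35, 10.63,  3.07]), array([-0.02,  0.12, -1.85])) (array([ 4.35, 10.63,  3.07]), array([1.700e-01, 3.000e-02, 3.415e+01]))
```

```bash
python3 -m pendant '2.2 5.5 1 0 0 -1.8;4.3 10.6 3 0 0 -1.8;4.3 10.6 3 0 0 -1.8;4.3 10.6 3 0 0 -1.8;4.3 10.6 3 0 0 -1.8;4.3 10.6 3 0 0 -1.8;4.3 10.6 3 0 0 -1.8;4.3 10.6 3 0 0 -1.8' 0.3; python3 -m pendant '0 0 0 0 0 0;0 0 0 0 0 0'; python3 - <<'E'
from h import *
print(pose()[0])
for n in ["top","side"]:
    c=env.camera(n)
    for k in ["bar_mid","bolt_mid","tray_mid"]:
        print(n,k,[(w(c,d["position"]).round(4).tolist(),round(d["conf"],2)) for d in env.place_of(c,k)[:1]])
cv2.imwrite("pics/s2.png",cv2.resize(c["color"][140:290,230:430,::-1],None,fx=4,fy=4,interpolation=cv2.INTER_CUBIC))
print(go([.473,.2987,.003],down(93.2)))
E
```

```text
t: 8.48
position: [0.4692, 0.2978, 0.0775]
tool_rot: [-0.001, -0.026, 1.0, -0.001]
force: [-0.1, -0.1, 0.5]
grip_width: 0.647
t: 8.72
position: [0.4704, 0.2974, 0.0786]
tool_rot: [0.0, -0.025, 1.0, 0.0]
force: [0.1, 0.7, 0.3]
grip_width: 0.651
[0.47038858 0.29736012 0.07855651]
top bar_mid []
top bolt_mid [([0.5689, -0.0337, 0.0262], 0.59)]
top tray_mid [([0.5746, 0.0011, 0.0163], 0.66)]
side bar_mid [([0.4726, 0.2986, 0.0056], 0.47)]
side bolt_mid [([0.5752, -0.0276, 0.0218], 0.69)]
side tray_mid [([0.5739, 0.0036, 0.017], 0.67)]
(array([-0.11,  0.01,  2.51]), array([ 0.  ,  0.  , -0.05]))
```

View pics/s2.png

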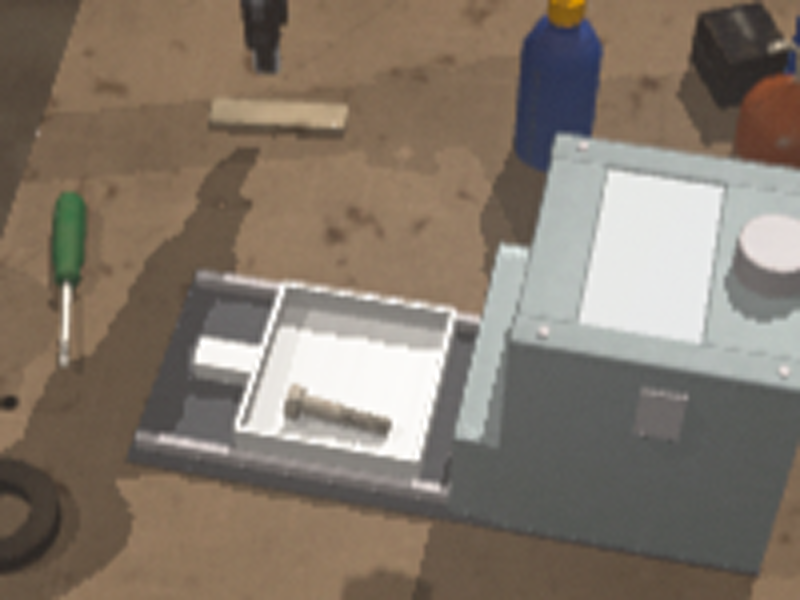

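The bolt lies flat in the tray (crop px 340,412). The bar is still in place under the gripper (280,115).

```bash
python3 -m pendant '-0.1 0 1.2 0 0 0;-0.1 0 2.2 0 0 0;-0.1 0 2.5 0 0 0;-0.1 0 2.5 0 0 0;-0.1 0 2.5 0 0 0'; python3 -m pendant '0 0 0 0 0 0;0 0 0 0 0 0;0 0 0 0 0 0;0 0 0 0 0 0;0 0 0 0 0 0;0 0 0 0 0 0' -1 60;  python3 -m pendant '0 0 -1 0 0 0;0 0 -3 0 0 0;0 0 -3 0 0 0;0 0 -3 0 0 0'; python3 - <<'E'
from h import *
print(go(cab(-.103,.034,.09),down(84)),pose()[0])
c=env.camera("side"); u=proj(c,pose()[0]).astype(int); print(u)
cv2.imwrite("pics/g3.png",cv2.resize(c["color"][u[1]-60:u[1]+60,u[0]-80:u[0]+80,::-1],None,fx=4,fy=4))
E
```

```text
t: 9.75
position: [0.4737, 0.2989, 0.0044]
tool_rot: [0.001, -0.026, 1.0, 0.0]
force: [-0.2, 1.0, -0.2]
grip_width: 0.646
t: 10.5
position: [0.4735, 0.2988, 0.0046]
tool_rot: [0.001, -0.026, 1.0, 0.0]
force: [-1.3, -0.0, 6.7]
grip_width: 0.317
t: 11.0
position: [0.4724, 0.2983, 0.0931]
tool_rot: [-0.0, -0.026, 1.0, -0.0]
force: [1.1, -0.7, -1.8]
grip_width: 0.316
(array([-3.02, -9.  ,  0.1 ]), array([-0.  , -0.  ,  1.79])) [0.47236657 0.298314   0.09309524]
[297 149]
```

View pics/g3.png

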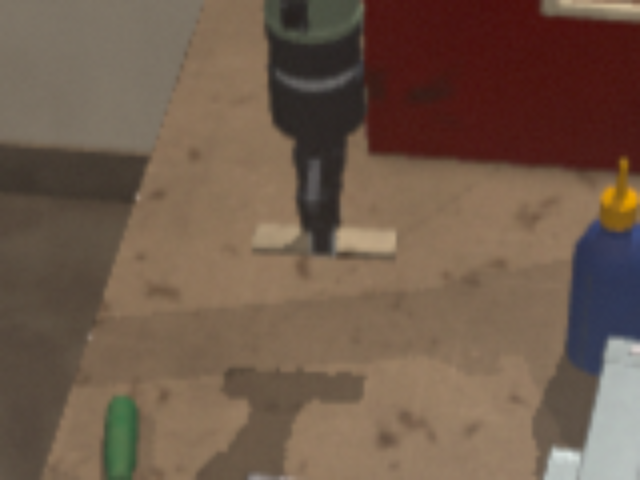

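The bar is held level and centred (crop px 322,243).

```bash
python3 -m pendant '-1.5 -4.5 0 0 0 0.9;-3 -9 0 0 0 1.8;-3 -9 0 0 0 1.8;-3 -9 0 0 0 1.8;-3 -9 0 0 0 1.8;-3 -9 0 0 0 1.8;-3 -9 0 0 0 1.8;-3 -9 0 0 0 1.8';
python3 -c "
from h import *
print(go(cab(-.1025,.035,.015),down(84)), pose()[0])"
```

```text
t: 12.05
position: [0.5753, 0.0346, 0.0925]
tool_rot: [-0.001, 0.052, 0.999, 0.0]
force: [-0.2, -0.3, -2.5]
grip_width: 0.319
(array([-0.08, -0.  ,  2.58]), array([ 0.  , -0.02,  0.01])) [0.57533407 0.03464687 0.09250414]
```

```bash
python3 -m pendant '0 0 1.2 0 0 0;0 0 2.2 0 0 0;0 0 2.5 0 0 0;0 0 2.6 0 0 0;0 0 2.6 0 0 0;0 0 2.6 0 0 0'; python3 -m pendant '0 0 0 0 0 0;0 0 0 0 0 0;0 0 0 0 0 0;0 0 0 0 0 0' 0 50;python3 -m pendant '0 0 -1 0 0 0;0 0 -3 0 0 0;0 0 -5 0 0 0;0 0 -5 0 0 0'; python3 -m pendant '8 0 -5 0 0 0;8 0 -5 0 0 0;8 0 -5 0 0 0;8 0 -5 0 0 0;8 0 -5 0 0 0' -1 50; python3 - <<'E'
from h import *
for n in ["top","side"]:
    c=env.camera(n)
    for k in ["blast_box","lintel","bar_mid","bolt_mid","tray_mid","push_end"]:
        print(n,k,[(w(c,d["position"]).round(4).tolist(),round(d["conf"],2)) for d in env.place_of(c,k)[:1]])
cv2.imwrite("pics/s4.png",cv2.resize(c["color"][170:290,250:410,::-1],None,fx=5,fy=5,interpolation=cv2.INTER_CUBIC))
a=np.radians(40); z=np.sin(a)*yv(YAW)+[0,0,-np.cos(a)]; y=yv(84); T=R.from_matrix(np.column_stack([np.cross(y,z),y,z]))
print(pose()[0],go(cab(-.28,0,.10),T))
E
```

```text
t: 12.8
position: [0.5774, 0.0334, 0.0164]
tool_rot: [0.001, 0.053, 0.999, -0.0]
force: [0.4, -0.2, -2.7]
grip_width: 0.317
t: 13.3
position: [0.5765, 0.0334, 0.0154]
tool_rot: [0.0, 0.053, 0.999, -0.0]
force: [-0.7, 0.1, 0.1]
grip_width: 0.501
t: 13.8
position: [0.5802, 0.0332, 0.1708]
tool_rot: [0.005, 0.053, 0.999, -0.0]
force: [-0.1, 0.6, -0.0]
grip_width: 0.501
t: 14.42
position: [0.3355, 0.0591, 0.316]
tool_rot: [0.0, 0.053, 0.999, 0.0]
force: [1.0, -0.2, 0.5]
grip_width: 0.002
top blast_box [([0.6725, -0.0096, 0.0001], 0.65)]
top lintel [([0.6704, -0.0083, 0.1002], 0.67)]
top bar_mid [([0.5777, 0.0353, 0.0106], 0.9)]
top bolt_mid [([0.572, -0.0376, 0.0229], 0.68)]
top tray_mid [([0.573, -0.001, 0.0194], 0.73)]
top push_end [([0.4591, 0.0113, 0.0181], 0.86)]
side blast_box [([0.6765, -0.009, 0.0009], 0.61)]
side lintel [([0.6709, -0.0112, 0.0984], 0.6)]
side bar_mid [([0.5771, 0.0372, 0.0099], 0.82)]
side bolt_mid [([0.6689, -0.0093, 0.0941], 0.75)]
side tray_mid [([0.5735, 0.0024, 0.0182], 0.71)]
side push_end [([0.4563, 0.0103, 0.0174], 0.77)]
[0.33788425 0.0587621  0.31499475] (array([-2.12, -1.14,  7.16]), array([-0.01, -8.01, -0.01]))
```

View pics/s4.png

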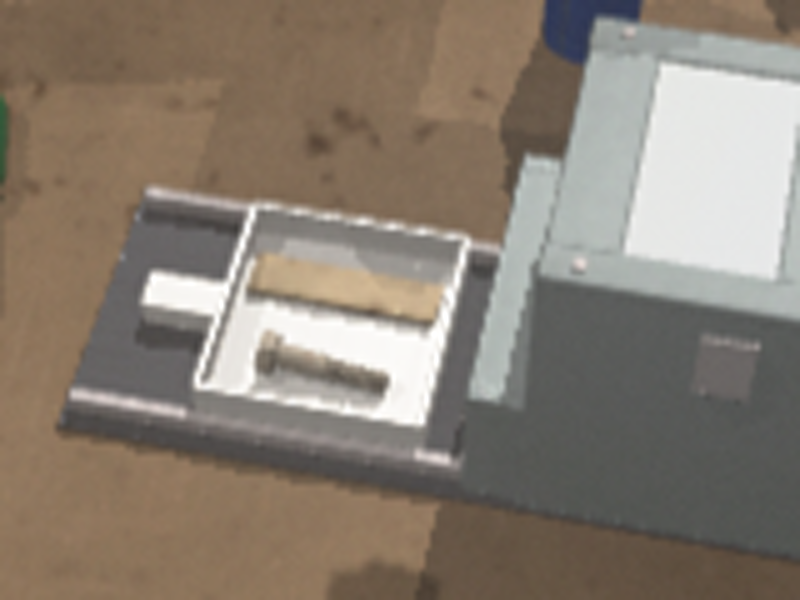

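Both parts lie flat and parallel in the tray: bar at crop px 345,288, bolt at 320,362. Now lean the tool 40° behind the push bar.

```bash
cat >> h.py <<'E'
B=np.array([.6752,-.0104,0])
def lean(deg):
    a=np.radians(deg); z=np.sin(a)*yv(YAW)+[0,0,-np.cos(a)]; y=yv(YAW+90); return R.from_matrix(np.column_stack([np.cross(y,z),y,z]))
def loc(P): d=np.array(P)-B; return np.round([d@yv(YAW),d@yv(YAW+90),d[2]],4)
E
python3 -m pendant '-0.5 -0.5 2 0 -2 0;-1 -1 4 0 -4 0;-1.5 -1.1 6 0 -6 0;-2.1 -1.1 7.2 0 -8 0;-2.1 -1.1 7.2 0 -8 0;-2.1 -1.1 7.2 0 -8 0;-2.1 -1.1 7.2 0 -8 0;-2.1 -1.1 7.2 0 -8 0' -1; python3 -c "
from h import *
print(loc(pose()[0]),env.read_state()['qpos']);print(go(cab(-.255,0,.016),lean(40)))"
```

```text
t: 16.12
position: [0.4258, 0.0254, 0.1269]
tool_rot: [0.318, 0.051, 0.947, -0.02]
force: [0.4, 0.3, 0.6]
grip_width: 0.0
[-0.2517  0.0096  0.1269] [-0.11070749 -0.06097275 -1.29604115 -0.31253186 -0.00426799 -0.00383677]
(array([ 2.32, -0.3 ,  2.88]), array([-0.09, -0.57, -0.01]))
```

```bash
python3 -c "
from h import *
print(go(cab(-.262,0,.06),lean(20)))"
```

```text
(array([ 1.62, -0.31,  1.57]), array([-0.09,  3.43, -0.02]))
```

```bash
python3 -m pendant '0.8 -0.3 0.8 0 2 0;1.6 -0.3 1.6 0 3.4 0;1.6 -0.3 1.6 0 3.4 0;1.6 -0.3 1.6 0 3.4 0' -1; python3 -c "
from h import *
print(loc(pose()[0]),env.read_state()['qpos']);print(go(cab(-.25,0,.018),lean(20)))"
```

```text
t: 16.62
position: [0.4161, 0.0171, 0.0608]
tool_rot: [0.176, 0.054, 0.983, -0.012]
force: [-0.8, 0.7, 0.0]
grip_width: 0.001
[-0.2606  0.0003  0.0608] [-0.14038604  0.13878499 -1.11135884 -0.03473888  0.00522488 -0.03015583]
(array([ 0.16, -0.  ,  1.46]), array([-0.08,  0.07, -0.04]))
```

```bash
python3 -m pendant '0.1 0 0.8 0 0 0;0.15 0 1.5 0 0 0;0.15 0 1.5 0 0 0;0.15 0 1.5 0 0 0' -1; python3 - <<'E'
from h import *
print(loc(pose()[0]),env.read_state()['qpos'])
for x,l in [(-.225,22),(-.18,28),(-.14,34),(-.10,40)]: print(x,l,go(cab(x,0,.0165),lean(l)))
c=env.camera("side")
cv2.imwrite("pics/s5.png",cv2.resize(c["color"][170:290,230:390,::-1],None,fx=5,fy=5,interpolation=cv2.INTER_CUBIC))
E
```

```text
t: 17.12
position: [0.428, 0.0156, 0.0177]
tool_rot: [0.177, 0.054, 0.983, -0.013]
force: [-1.0, 0.8, 0.2]
grip_width: -0.001
[-0.2486  0.      0.0177] [-0.13986688  0.28673258 -1.13190867 -0.20373012  0.00508131 -0.02983701]
-0.225 22 (array([-0.72,  0.  ,  0.31]), array([-0.08, -0.32, -0.03]))
-0.18 28 (array([-2.13,  0.01,  0.83]), array([-0.08, -1.52, -0.03]))
-0.14 34 (array([-3.38,  0.02,  1.3 ]), array([-0.09, -2.72, -0.03]))
-0.1 40 (array([-4.63,  0.03,  1.76]), array([-0.09, -3.92, -0.02]))
```

View pics/s5.png

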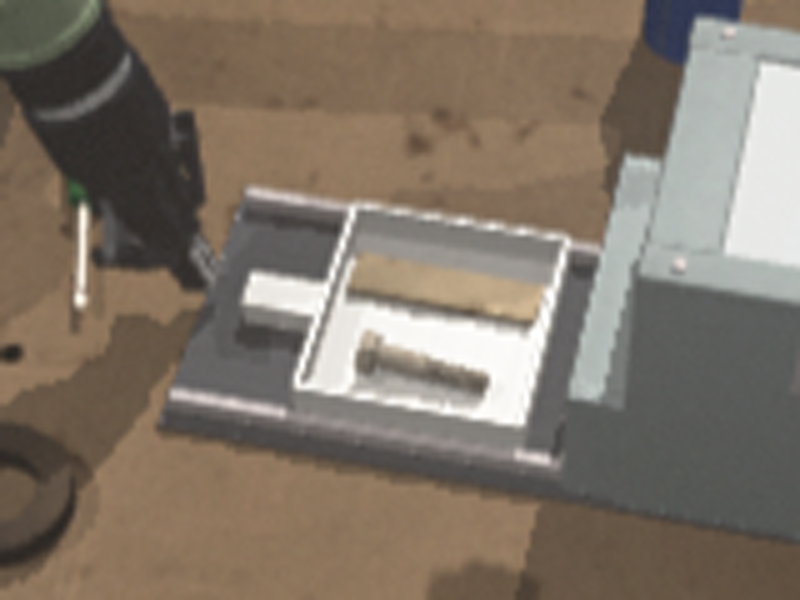

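The closed fingertips (crop px 207,280) stand behind the push bar's end (243,303). I'll push in small rows and increase the lean as the tool moves in.

```bash
python3 -m pendant '-0.3 -0.06 0.13 0 -0.1 0;-0.55 -0.06 0.23 0 -0.2 0;-0.72 -0.06 0.31 0 -0.3 0;-0.95 -0.06 0.38 0 -0.5 0;-1.2 -0.06 0.47 0 -0.7 0;-1.45 -0.06 0.57 0 -1 0;-1.75 -0.06 0.68 0 -1.25 0;-2.1 -0.06 0.82 0 -1.5 0' -1; python3 - <<'E'
from h import *
print(loc(pose()[0]),env.read_state()['qpos'])
for x,l in [(-.16,31),(-.14,34),(-.12,37),(-.10,40)]: print(x,l,go(cab(x,-.001,.0165),lean(l)))
c=env.camera("side")
print([(loc(w(c,d["position"])),d["conf"]) for d in env.place_of(c,"push_end")])
E
```

```text
t: 18.18
position: [0.4927, 0.0067, 0.014]
tool_rot: [0.238, 0.053, 0.97, -0.016]
force: [-9.5, 1.8, 5.3]
grip_width: 0.003
[-0.1833 -0.002   0.014 ] [-0.14268238  0.38318392 -1.11247311 -0.40576923  0.01033073 -0.03134853]
-0.16 31 (array([-0.73,  0.04,  0.29]), array([-0.08, -0.69, -0.02]))
-0.14 34 (array([-1.32,  0.04,  0.6 ]), array([-0.08, -1.29, -0.02]))
-0.12 37 (array([-1.91,  0.05,  0.9 ]), array([-0.08, -1.89, -0.02]))
-0.1 40 (array([-2.5 ,  0.05,  1.21]), array([-0.09, -2.49, -0.02]))
[(array([-0.1707,  0.0031,  0.0179]), 0.96)]
```

```bash
python3 -m pendant '-0.3 0 0.08 0 -0.3 0;-0.6 0 0.2 0 -0.6 0;-0.9 0 0.35 0 -0.9 0;-1.2 0 0.5 0 -1.2 0;-1.5 0 0.65 0 -1.5 0;-1.8 0 0.81 0 -1.8 0;-2.1 0 0.97 0 -2.15 0;-2.5 0 1.17 0 -2.5 0' -1; python3 - <<'E'
from h import *
print(loc(pose()[0]),env.read_state()['qpos'])
for x,l in [(-.08,40),(-.06,40),(-.04,40),(-.02,40)]: print(x,l,go(cab(x,-.001,.0165),lean(l)))
c=env.camera("side")
print([(loc(w(c,d["position"])),d["conf"]) for k in ("push_end","tray_mid") for d in env.place_of(c,k)])
cv2.imwrite("pics/s6.png",cv2.resize(c["color"][150:290,250:430,::-1],None,fx=4,fy=4,interpolation=cv2.INTER_CUBIC))
E
```

```text
t: 19.27
position: [0.5754, -0.0026, 0.0178]
tool_rot: [0.342, 0.051, 0.938, -0.022]
force: [-5.9, 0.0, -2.9]
grip_width: 0.002
[-0.1    -0.0026  0.0178] [-0.14090216  0.54217839 -1.11940197 -0.79012614  0.01538363 -0.02696016]
-0.08 40 (array([-0.48,  0.06,  0.46]), array([-0.09,  0.02, -0.01]))
-0.06 40 (array([-0.99,  0.06,  0.89]), array([-0.09,  0.02, -0.01]))
-0.04 40 (array([-1.5 ,  0.07,  1.32]), array([-0.09,  0.02, -0.01]))
-0.02 40 (array([-2.01,  0.07,  1.75]), array([-0.09,  0.02, -0.01]))
[(array([-0.0921,  0.0028,  0.0184]), 0.73)]
```

View pics/s6.png

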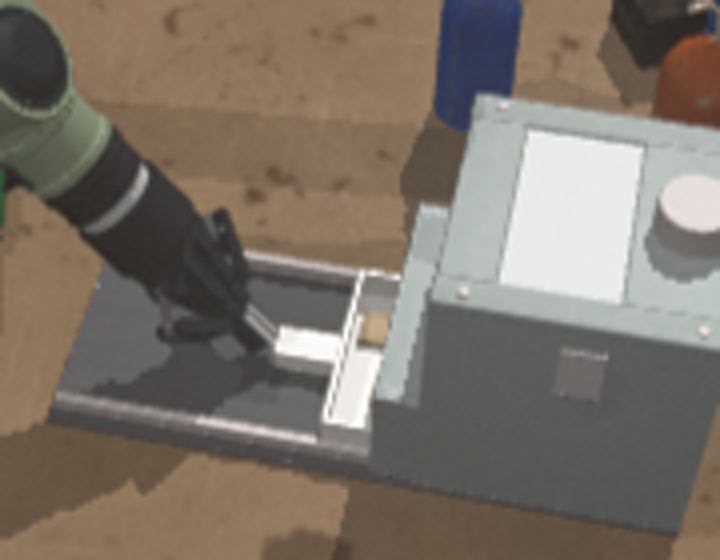

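The push bar is square in front of the fingertips (crop px 275,345), and the tray is halfway under the flap.

```bash
python3 -m pendant '-0.2 0.03 0.28 0 0 0;-0.45 0.06 0.5 0 0 0;-0.7 0.08 0.71 0 0 0;-0.96 0.1 0.93 0 0 0;-1.2 0.1 1.14 0 0 0;-1.47 0.1 1.36 0 0 0;-1.47 0.1 1.36 0 0 0' -1; python3 - <<'E'
from h import *
print(loc(pose()[0]))
for x,l in [(-.025,41),(-.01,42),(0,42),(.004,42)]: print(x,l,go(cab(x,-.0,.0155),lean(l)))
c=env.camera("side")
print([(loc(w(c,d["position"])),d["conf"]) for k in ("push_end","tray_mid") for d in env.place_of(c,k)])
E
```

```text
t: 20.3
position: [0.6382, -0.0065, 0.0175]
tool_rot: [0.344, 0.051, 0.937, -0.022]
force: [-1.1, -0.2, -1.5]
grip_width: -0.002
[-0.0372 -0.      0.0175]
-0.025 41 (array([-0.27,  0.  ,  0.31]), array([-0.09, -0.13, -0.01]))
-0.01 42 (array([-0.65,  0.01,  0.64]), array([-0.09, -0.33, -0.01]))
0 42 (array([-0.9 ,  0.01,  0.85]), array([-0.09, -0.33, -0.01]))
0.004 42 (array([-1.  ,  0.01,  0.94]), array([-0.09, -0.33, -0.01]))
[(array([-0.0306,  0.0026,  0.0174]), 0.57)]
```

```bash
python3 -m pendant '-0.15 0 0.18 0 -0.1 0;-0.27 0 0.31 0 -0.13 0;-0.46 0 0.48 0 -0.2 0;-0.65 0 0.65 0 -0.3 0;-0.78 0 0.76 0 -0.3 0;-0.9 0 0.87 0 -0.33 0;-0.9 0 0.87 0 -0.33 0' -1; python3 - <<'E'
from h import *
print(loc(pose()[0]), go(cab(.006,0,.0165),lean(42)))
c=env.camera("side")
print([(loc(w(c,d["position"])),d["conf"]) for k in ("push_end","tray_mid","lintel") for d in env.place_of(c,k)])
cv2.imwrite("pics/s7.png",cv2.resize(c["color"][150:270,270:430,::-1],None,fx=5,fy=5,interpolation=cv2.INTER_CUBIC))
E
```

```text
t: 21.32
position: [0.6746, -0.0106, 0.0146]
tool_rot: [0.357, 0.05, 0.932, -0.022]
force: [-4.2, 0.1, 1.0]
grip_width: -0.0
[-0.0006 -0.0003  0.0146] (array([-0.2 ,  0.01,  0.1 ]), array([-0.09, -0.01, -0.  ]))
[(array([ 0.0504, -0.3025,  0.0023]), 0.51), (array([-0.0043,  0.0004,  0.0955]), 0.94), (array([ 0.052 , -0.3   ,  0.0037]), 0.69)]
```

View pics/s7.png

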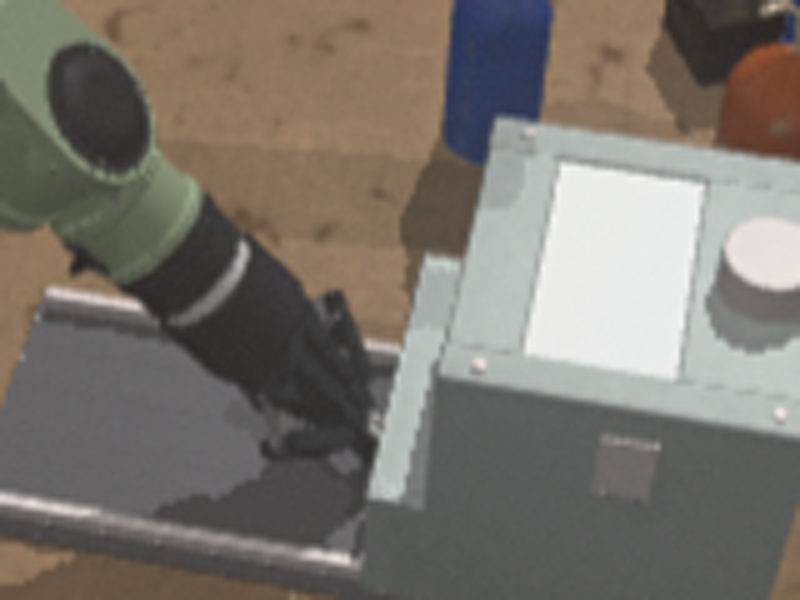

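The tray is out of sight behind the lintel and the tips are at the mouth. I'll push about 8 mm more for margin; the back wall is 27 mm past the mouth.

```bash
python3 -m pendant '-0.07 0 0.03 0 0 0;-0.14 0 0.08 0 0 0;-0.2 0 0.14 0 0 0;-0.23 0 0.18 0 0 0;-0.23 0 0.18 0 0 0' -1; python3 - <<'E'
from h import *
print(loc(pose()[0]),env.read_state()['moment'], go(cab(-.1,0,.03),lean(40)), go(cab(-.22,0,.2),lean(30)))
E
```

```text
t: 22.15
position: [0.6829, -0.0116, 0.0146]
tool_rot: [0.357, 0.051, 0.933, -0.022]
force: [-4.7, 0.5, 1.0]
grip_width: 0.002
[ 0.0077 -0.0004  0.0146] [ 0.18949739  1.28019051 -0.0180971 ] (array([ 2.33, -0.01, -2.78]), array([-0.09,  0.38, -0.01])) (array([ 1.52, -0.07, -9.67]), array([-0.09,  2.38, -0.02]))
```

```bash
python3 -m pendant '0.25 0 -0.25 0 0 0;0.6 0 -0.6 0 0 0;1 0 -1.1 0 0 0;1.6 0 -1.8 0 0 0;2.3 0 -2.8 0 0 0;2.3 0 -2.8 0 0 0' -1; python3 -m pendant '-0.4 0 -3.5 0 1 0;-0.8 0 -6.9 0 2 0;-0.8 0 -6.9 0 2 0;-0.8 0 -6.9 0 2 0;-0.8 0 -6.9 0 2 0;-0.8 0 -6.9 0 2 0'; python3 - <<'E'
from h import *
print(loc(pose()[0]))
for n in ["top","side"]:
    c=env.camera(n)
    for k in ["flap","push_end","tray_mid","oil_bottle","tin","pliers","bolt_mid","bar_mid"]:
        print(n,k,[(w(c,d["position"]).round(3).tolist(),round(d["conf"],2)) for d in (env.place_of(c,k) if k!="flap" else env.boxes_of(c,k))[:2]])
cv2.imwrite("pics/s8.png",cv2.resize(c["color"][180:300,250:410,::-1],None,fx=5,fy=5,interpolation=cv2.INTER_CUBIC))
c=env.camera("top")
cv2.imwrite("pics/t8.png",cv2.resize(c["color"][170:320,200:400,::-1],None,fx=4,fy=4,interpolation=cv2.INTER_CUBIC))
E
```

```text
t: 22.9
position: [0.5732, 0.0009, 0.031]
tool_rot: [0.356, 0.05, 0.933, -0.022]
force: [-0.1, 0.5, 0.6]
grip_width: 0.003
t: 23.65
position: [0.458, 0.0144, 0.2022]
tool_rot: [0.276, 0.052, 0.959, -0.018]
force: [0.5, 0.4, -0.6]
grip_width: 0.0
[-0.2186  0.0019  0.2022]
top flap [([0.674, -0.01, 0.047], 0.53)]
top push_end [([0.679, -0.01, -0.002], 0.35)]
top tray_mid []
top oil_bottle [([0.716, 0.297, -0.002], 0.64)]
top tin [([0.69, -0.315, 0.004], 0.91)]
top pliers [([0.499, -0.534, -0.003], 0.73)]
top bolt_mid []
top bar_mid [([0.715, 0.294, -0.004], 0.69)]
side flap [([0.735, -0.065, 0.101], 0.59)]
side push_end []
side tray_mid []
side oil_bottle [([0.71, 0.297, -0.001], 0.8)]
side tin [([0.695, -0.316, 0.003], 0.58)]
side pliers [([0.5, -0.532, 0.003], 0.8)]
side bolt_mid []
side bar_mid []
```

View pics/s8.png

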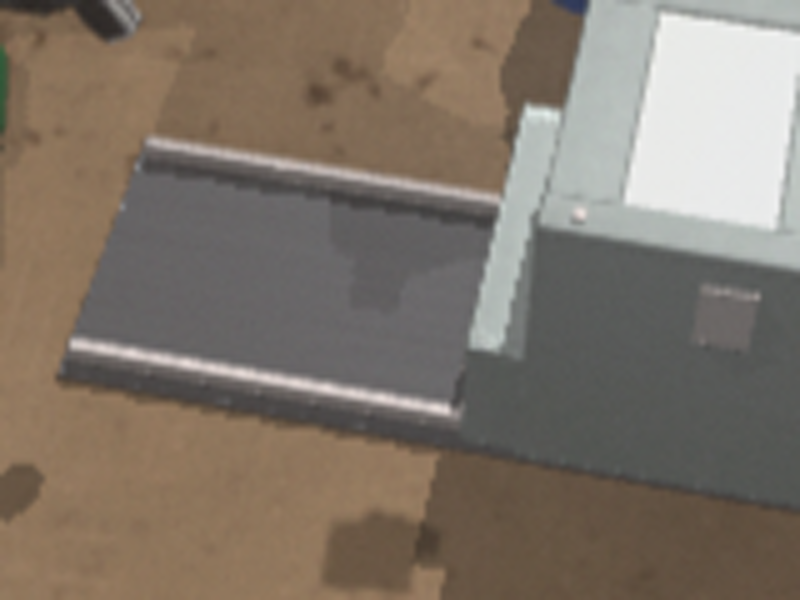

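View pics/t8.png

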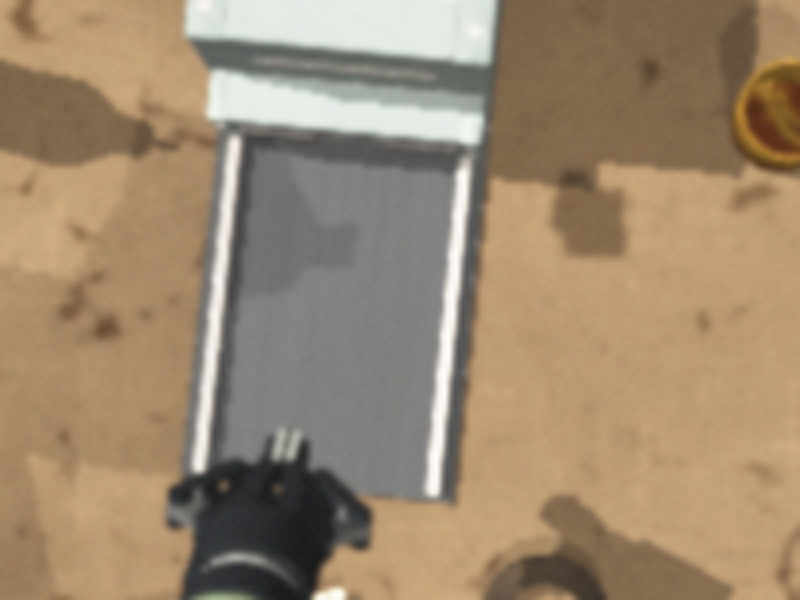

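The shelf is empty in both views. The network puts the flap's visible surface at x = -0.001, z = 0.047 of the cabinet, which is hanging shut. The bottle, tin and pliers have not moved. Handing in.

```bash
python3 -c "
from rig import env
print(env.sign_off())"
```

```text
the job is handed in; nothing more can be done
None
```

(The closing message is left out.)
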